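# Night-care row, morning order to evening order

## Robot

A 7-joint arm with a two-finger parallel gripper is mounted at the origin on the work surface. World frame = base frame: x ahead of the robot, y to its left, z up, the work surface at z = 0. Lengths are in m, angles in rad, forces in N, time in s.
With the tool pointing down it reaches from about 0.4 to 0.85 m from the base axis. Payload 10.4 kg.
Tool frame: the origin (TCP) lies on the centre line of the jaws, within the pads' length; the fingertips stand 22 mm ahead of it and the grasp point (between the pads) lies 3 mm ahead of it; z points along the fingers, y is the line along which they close (so a half turn about z gives the same grasp; the last joint's range is limited). The gripper opens to 85 mm and grips with 20 to 120 N. Pads are 22 mm wide; open, the fingers measure 114 mm over their backs; the gripper's body (76 mm by 85 mm) begins 54 mm behind the grasp point. The pads swing forward as they close: fully open they stand 13 mm farther back than shut.
Start: joints at [-1.187, 0.332, -0.065, 1.46, 0.022, 1.35, -0.088], TCP at [0.247, 0.574, 0.215] pointing down, gripper open.
Joint ranges: [-2.6, 2.6], [-0.5, 2.12], [-1.47, 1.34], [0.16, 2.42], [-1.27, 4.41], [0.06, 2.06], [-2.6, 2.6]. Speed limits (rad/s): [2.22, 2.22, 2.79, 2.79, 3.14, 3.14, 3.14].

## Interface

Orientations are given as a unit quaternion [w, x, y, z].
In Python, from plant import env, viewer gives the robot as it stands.
- The arm moves only by the tool send_rows, never from a script. Its argument "series" is a list that holds one entry, the list of rows, each a list of 6 numbers: the shift along the tool's x, y, z in mm, then the turn, a rotation vector about the tool's x, y, z in degrees. A call has 1 to 5 rows; each row shifts and turns the commanded pose from where the row before left it, along the tool's axes as they then stand; what a row does not reach is not made up. A row lasts 1/10 s, in which the tool goes at most 50 mm and 8.59 degrees, less where a joint would pass 70% of its speed; a pose out of reach is approached as far as the arm can. A call is refused whole if a number of a shift passes 50 or a number of a turn 8.59, either way. A call with a gripper value outside its range is refused whole. "grip" is the closure, from 0 (fully open) to 1 (shut), set as the call begins (left out, the last holds). The fingers move at their own pace and stop on an object; "force" is the grip in N (left out, the last holds). Time passes only in rows, so rows that do not move let the fingers close. It gives the time, the measured TCP pose, the force, the opening and the grip force at its end, in the units of the state.
- env.sense(): the state, without advancing time (a new reading comes with each control period).
- viewer.read_camera(name): name is "scene" or "side" or "wrist"; returns a dict with "color" (384x512x3 uint8, blue, green, red), "z_map" (384x512 float32, m along the optical axis (not along the pixel's ray), 0 where there is no reading), "fx", "fy", "cx", "cy" (pixels), "position" and "rotation" of the camera in the world; the wrist camera has in their place "tool_from_camera" (4x4, takes a point from camera to tool coordinates, whose origin is the TCP and whose axes are the flange's). Camera axes: x right, y up, looking along -z (the intrinsics and any distortion apply to the point x, -y, -z); pixel columns grow to the right and rows downward; lengths in m; the calibration is good to about 2 mm. A picture is of the moment at which its call begins: read the wrist's pose just before it.
- env.sign_off(): hands the job in; it is judged then, once.
The state is a dict: "clock": time; "qpos": joint angles; "qvel": joint speeds; "joint_efforts": joint torques, N m; "tcp_pos": TCP position; "orientation": TCP orientation; "ft_force": force on the tool from outside, world axes, zero at the start; "wrist_torque": the same for the moment, N m; "width": finger opening in m; "finger_force": force on a finger pad.
Only numpy, scipy, OpenCV 4.12 (cv2) and the standard library are available. Lean on these libraries where they do the work, as an engineer would, in place of code of your own. Each camera call takes 0.05 s, during which the arm holds its last target. There are 200 camera calls.

## Task

The four night-care containers stand in a row in the grey tray in morning order; move them to the brown wooden rack in evening order, which is the reverse: the one at the tray's left end goes to the rack's right end, and so on along the row. Stand each one upright in the middle of its own bay, keep them upright all the time, and set them down rather than letting them drop.

Things in the scene. Friction and masses are not known exactly. Their poses are not given: they have to be found in the camera images.
- tray: Grey plastic tray (start), fixed, 80 x 342 mm: a row of four bays with centres at x 0, y +120, +40, -40, -120 mm, a cork pad in each; floor 6 mm and 4 mm thick walls' tops 14 mm above the table; thin steel arch 33 mm high at each end. Origin: middle of underside. +y end = left seen from the robot, yaw within 0.12 rad of 0. It is in the nearer or the farther row, the rack in the other.
- rack: Brown wooden rack (destination), fixed, 80 x 356 mm, block 16 mm high at each end: a row of four empty bays with centres at x 0, y +120, +40, -40, -120 mm, each 72 (x) by 76 mm (y) inside; floor 6 mm and 4 mm thick walls' tops 14 mm above the table. Origin: middle of underside. +y end = left seen from the robot, yaw within 0.12 rad of 0.
- cream_jar: Cream jar: wide, low round pot, 54 mm diameter, 42 mm high, white with an aluminium lid (straight sides all the way up). Loose, 60 to 170 g. Starts upright on a pad in a random bay of the tray. Origin: centre of its underside, z up; yaw within about 0.1 rad of the tray's.
- slim_bottle: Slim bottle: the narrow, tall round one, 34 mm diameter, 80 mm high (top 20 mm is a cap of 33 mm diameter), white with aluminium cap. Loose, 60 to 170 g. Starts upright on a pad in a random bay of the tray. Origin: centre of its underside, z up; yaw within about 0.1 rad of the tray's.
- square_tin: Square tin: 44 x 44 mm in plan, 52 mm high, straight sides, white with aluminium lid. Loose, 60 to 170 g. Starts upright on a pad in a random bay of the tray. Origin: centre of its underside, z up; yaw within about 0.1 rad of the tray's.
- flat_flask: Flat flask: oblong in plan, white body 30 mm (its x) by 56 mm (its y), 50 mm high, with an oblong aluminium cap 28 x 36 mm on top, 64 mm high in all. Loose, 60 to 170 g. Starts upright on a pad in a random bay of the tray. Origin: centre of its underside, z up; yaw within about 0.1 rad of the tray's.
- pad_cream_jar: Fixed cork pad, 64 x 64 x 3 mm, on the floor of the tray bay in which the cream jar starts; origin under its centre, 6 mm above the table (its top is at 9 mm). It stays there and so shows that bay for the whole job; all four pads look alike, and each is known by the thing standing on it at the start.
- pad_slim_bottle: Fixed cork pad, 64 x 64 x 3 mm, on the floor of the tray bay in which the slim bottle starts; origin under its centre, 6 mm above the table (its top is at 9 mm). It stays there and so shows that bay for the whole job; all four pads look alike, and each is known by the thing standing on it at the start.
- pad_square_tin: Fixed cork pad, 64 x 64 x 3 mm, on the floor of the tray bay in which the square tin starts; origin under its centre, 6 mm above the table (its top is at 9 mm). It stays there and so shows that bay for the whole job; all four pads look alike, and each is known by the thing standing on it at the start.
- pad_flat_flask: Fixed cork pad, 64 x 64 x 3 mm, on the floor of the tray bay in which the flat flask starts; origin under its centre, 6 mm above the table (its top is at 9 mm). It stays there and so shows that bay for the whole job; all four pads look alike, and each is known by the thing standing on it at the start.
Things that resemble listed ones, but are neither listed nor needed, are in the scene too. Leave any red look-alike of the cream_jar alone.

How it is judged:
At the end, for the whole second after the job is handed in: Every container stands in the wooden rack's bay that mirrors its starting bay in the tray (left and right exchanged), within 15 mm of the bay's centre along each rack axis, upright within 0.12 rad, its underside on the bay floor (within 4 mm), released and at rest (((y of pad_cream_jar in the frame of tray between 0.1 and 0.14 m and y of cream_jar in the frame of rack between -0.135 and -0.105 m) or (y of pad_cream_jar in the frame of tray between 0.02 and 0.06 m and y of cream_jar in the frame of rack between -0.055 and -0.025 m) or (y of pad_cream_jar in the frame of tray between -0.06 and -0.02 m and y of cream_jar in the frame of rack between 0.025 and 0.055 m) or (y of pad_cream_jar in the frame of tray between -0.14 and -0.1 m and y of cream_jar in the frame of rack between 0.105 and 0.135 m)) and x of cream_jar in the frame of rack between -0.015 and 0.015 m and z of cream_jar in the frame of rack between 0.002 and 0.01 m and angle between each of cream_jar, slim_bottle, square_tin, flat_flask's own z axis and vertical below 0.12 rad and linear speed of each of cream_jar, slim_bottle, square_tin, flat_flask below 0.02 m/s and contact force between the fingers and cream_jar below 0.05 N and ((y of pad_slim_bottle in the frame of tray between 0.1 and 0.14 m and y of slim_bottle in the frame of rack between -0.135 and -0.105 m) or (y of pad_slim_bottle in the frame of tray between 0.02 and 0.06 m and y of slim_bottle in the frame of rack between -0.055 and -0.025 m) or (y of pad_slim_bottle in the frame of tray between -0.06 and -0.02 m and y of slim_bottle in the frame of rack between 0.025 and 0.055 m) or (y of pad_slim_bottle in the frame of tray between -0.14 and -0.1 m and y of slim_bottle in the frame of rack between 0.105 and 0.135 m)) and x of slim_bottle in the frame of rack between -0.015 and 0.015 m and z of slim_bottle in the frame of rack between 0.002 and 0.01 m and contact force between the fingers and slim_bottle below 0.05 N and ((y of pad_square_tin in the frame of tray between 0.1 and 0.14 m and y of square_tin in the frame of rack between -0.135 and -0.105 m) or (y of pad_square_tin in the frame of tray between 0.02 and 0.06 m and y of square_tin in the frame of rack between -0.055 and -0.025 m) or (y of pad_square_tin in the frame of tray between -0.06 and -0.02 m and y of square_tin in the frame of rack between 0.025 and 0.055 m) or (y of pad_square_tin in the frame of tray between -0.14 and -0.1 m and y of square_tin in the frame of rack between 0.105 and 0.135 m)) and x of square_tin in the frame of rack between -0.015 and 0.015 m and z of square_tin in the frame of rack between 0.002 and 0.01 m and contact force between the fingers and square_tin below 0.05 N and ((y of pad_flat_flask in the frame of tray between 0.1 and 0.14 m and y of flat_flask in the frame of rack between -0.135 and -0.105 m) or (y of pad_flat_flask in the frame of tray between 0.02 and 0.06 m and y of flat_flask in the frame of rack between -0.055 and -0.025 m) or (y of pad_flat_flask in the frame of tray between -0.06 and -0.02 m and y of flat_flask in the frame of rack between 0.025 and 0.055 m) or (y of pad_flat_flask in the frame of tray between -0.14 and -0.1 m and y of flat_flask in the frame of rack between 0.105 and 0.135 m)) and x of flat_flask in the frame of rack between -0.015 and 0.015 m and z of flat_flask in the frame of rack between 0.002 and 0.01 m and contact force between the fingers and flat_flask below 0.05 N); the robot touches nothing.
It fails at once if a container is tipped over (more than 0.6 rad from upright) (angle between any of cream_jar, slim_bottle, square_tin, flat_flask's own z axis and vertical above 0.6 rad).
It fails at once if a container is let go in the air (underside more than 45 mm above the table with no finger on it) ((height (world z) of cream_jar above 0.045 m and contact force between the fingers and cream_jar below 0.01 N) or (height (world z) of slim_bottle above 0.045 m and contact force between the fingers and slim_bottle below 0.01 N) or (height (world z) of square_tin above 0.045 m and contact force between the fingers and square_tin below 0.01 N) or (height (world z) of flat_flask above 0.045 m and contact force between the fingers and flat_flask below 0.01 N)).
It also fails if it takes over 104 s, if anything falls off the work surface, if the arm or the gripper's body presses on something with over 40 N, if the wrist force passes 120 N, or if a joint passes its speed limit or range.

## Working session

There is one attempt and no reset: what is moved stays moved. The work goes in short steps, Python scripts to look and compute and a tool call to move; the robot and the scene stay as the last step left them, time stands still between calls to the robot, and variables do not carry over. Pictures are saved under pics/ and viewed, at most 14 in all, crops included, and the job is handed in when it is done.

Besides the shell and the picture viewer there is one more tool, called after "Request:" as name([rows], argument=value, ...), one row to a line, values as JSON. send_rows: Moves the arm, as the interface text tells. Its arguments: {"type":"object","properties":{"series":{"type":"array"},"grip":{"type":"number"},"force":{"type":"number"}},"required":["series"]}

```bash
mkdir -p pics; ls
cat > h.py <<'E'
from plant import env, viewer
import numpy as np, cv2
def cam(n):
    s=env.sense(); c=viewer.read_camera(n); c['s']=s; return c
def world(c):
    z=c['z_map'].astype(float); h,w=z.shape
    u,v=np.meshgrid(np.arange(w),np.arange(h))
    P=np.stack([(u-c['cx'])/c['fx']*z,-(v-c['cy'])/c['fy']*z,-z],-1)
    R=np.array(c['rotation']); 
    if R.size==4:
        from scipy.spatial.transform import Rotation as Ro; q=R; R=Ro.from_quat([q[1],q[2],q[3],q[0]]).as_matrix()
    return P@R.T+np.array(c['position'])
E
python3 - <<'E'
from h import *
s=env.sense(); print({k:np.round(v,3) for k,v in s.items()})
for n in ("scene","side"):
    c=cam(n); print(n,[k for k in c], c['fx'],c['cx'],c['cy'],np.round(c['position'],3),np.round(c['rotation'],3))
    cv2.imwrite(f'pics/{n}0.png',cv2.resize(c['color'],(800,600)))
    np.savez(f'{n}0.npz',**{k:c[k] for k in('color','z_map','fx','fy','cx','cy','position','rotation')})
E
```

```text
pics
{'clock': np.float64(0.0), 'qpos': array([-1.187,  0.333, -0.065,  1.461,  0.022,  1.35 , -0.088]), 'qvel': array([0.001, 0.002, 0.001, 0.001, 0.001, 0.001, 0.001]), 'joint_efforts': array([-0.0000e+00, -6.2545e+01,  4.9000e-02, -3.9161e+01,  1.6000e-02,
        1.0000e-02, -0.0000e+00]), 'tcp_pos': array([0.247, 0.574, 0.214]), 'orientation': array([-0.   ,  0.202,  0.979, -0.001]), 'ft_force': array([-0.362,  0.488, -0.234]), 'wrist_torque': array([ 0.02 , -0.03 , -0.019]), 'finger_force': np.float64(0.0), 'width': np.float64(0.085)}
scene ['color', 'z_map', 'fx', 'fy', 'cx', 'cy', 'position', 'rotation', 's'] 362.0084214725252 252.91471617813153 194.00454418561776 [ 0.803 -0.367  0.601] [0.919 0.285 0.082 0.261]
side ['color', 'z_map', 'fx', 'fy', 'cx', 'cy', 'position', 'rotation', 's'] 369.2015539965502 257.96128656559443 194.47574728895478 [ 0.372 -0.573  0.421] [ 0.86   0.473 -0.094 -0.168]
```

```bash
ls pics
```

```text
scene0.png
side0.png
```

View pics/scene0.png

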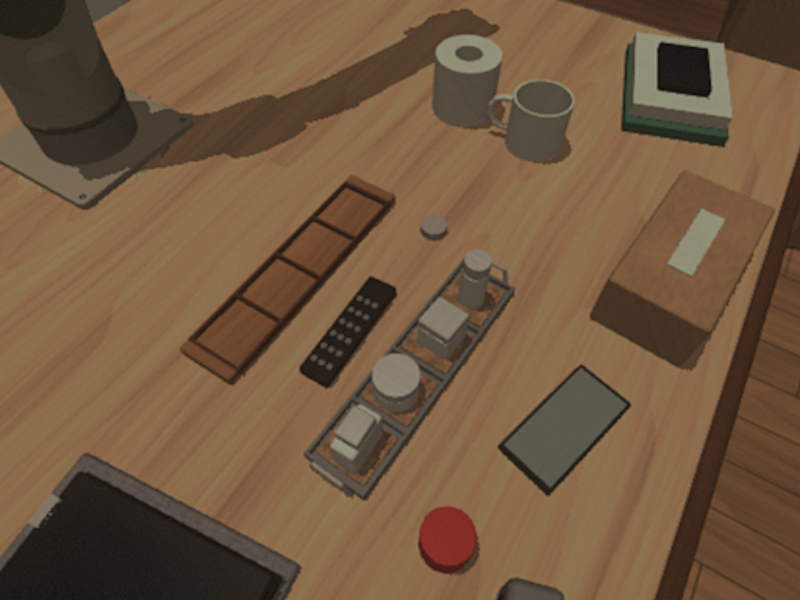

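View pics/side0.png

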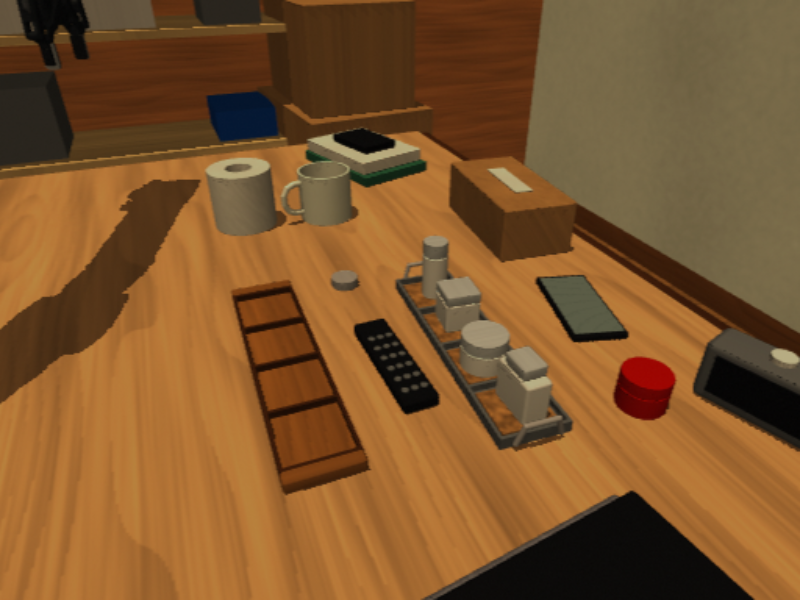

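Slim bottle (477,262), square tin (445,315), cream jar (397,378) and flat flask (357,425) stand left to right in the grey tray, in the farther row. The rack is in the nearer row, from (370,190) to (210,360). The red pot at (448,540) is the look-alike, and I leave it alone. Next I measure.

```bash
cat > m.py <<'E'
from h import *
import sys
allP={}
for n in ("scene","side"):
    c=dict(np.load(f'{n}0.npz')); P=world(c); ok=c['z_map']>0; Z=P[...,2]
    flat=ok&(P[...,0]>.35)&(P[...,0]<.75)&(abs(P[...,1])<.3)
    tb=flat&(abs(Z)<.006); print(n,'table z med',np.median(Z[tb]).round(4))
    lo=(flat&(Z>.009)&(Z<.025)).astype(np.uint8)
    for nm,lo_,hi in (('low',.0095,.022),('high',.035,.12)):
        m=(flat&(Z>lo_)&(Z<hi)).astype(np.uint8)
        k,L,st,_=cv2.connectedComponentsWithStats(m,connectivity=8)
        for i in range(1,k):
            if st[i,4]<25: continue
            Q=P[L==i]; r=cv2.minAreaRect((Q[:,:2]*1000).astype(np.float32))
            zt=np.percentile(Q[:,2],97); T=Q[Q[:,2]>zt-.006]; rt=cv2.minAreaRect((T[:,:2]*1000).astype(np.float32))
            print(nm,st[i].tolist(),'rect',np.round(r[0]),np.round(r[1]),round(r[2],1),'ztop',zt.round(4),'top',np.round(rt[0],1),np.round(rt[1],1),round(rt[2],1))
E
python3 m.py
```

```text
scene table z med -0.0016
low [115, 113, 137, 131, 1538] rect [446. -42.] [356.  83.] 89.1 ztop 0.0154 top [445.8 -41.6] [356.   82.8] 89.1
low [269, 138, 17, 13, 181] rect [565. 116.] [35. 36.] 29.6 ztop 0.0141 top [564.6 115.8] [35.  36.4] 29.6
low [194, 167, 135, 152, 1129] rect [657. -84.] [337.  81.] 86.4 ztop 0.0142 top [657.2 -84.4] [337.  81.] 86.4
low [191, 177, 62, 70, 1558] rect [560. -85.] [ 42. 159.] 1.1 ztop 0.0164 top [559.7 -84.5] [ 41.9 159.3] 1.1
low [293, 189, 17, 9, 60] rect [671.  24.] [33. 13.] 30.1 ztop 0.0218 top [669.3  21.9] [30.1 10.3] 17.6
low [266, 214, 32, 17, 96] rect [672. -53.] [59. 29.] 35.8 ztop 0.0219 top [672.8 -52.3] [57.2 27.6] 37.6
low [239, 252, 29, 12, 81] rect [ 663. -142.] [50. 17.] 35.6 ztop 0.0217 top [ 663.2 -141.8] [49.3 16.3] 35.6
low [213, 278, 31, 26, 69] rect [ 664. -213.] [57. 23.] 61.6 ztop 0.0216 top [ 664.5 -213. ] [56.  21.8] 61.6
high [294, 160, 21, 31, 494] rect [666.  32.] [33. 32.] 62.7 ztop 0.0882 top [665.8  33. ] [32.5 31.1] 71.5
high [267, 190, 33, 34, 690] rect [663. -41.] [44. 44.] 82.3 ztop 0.0606 top [663.2 -40.7] [
[... 342 characters left out ...]
62.  118.6] [36.5 36.6] 18.3
low [253, 175, 113, 111, 2280] rect [656. -83.] [337.  81.] 86.8 ztop 0.0205 top [656.1 -83.1] [337.5  80.7] 86.8
low [148, 179, 87, 135, 2333] rect [446. -40.] [358.  80.] 89.0 ztop 0.0191 top [445.5 -39.8] [357.5  80.3] 89.0
low [226, 204, 55, 59, 1455] rect [558. -84.] [ 42. 160.] 1.5 ztop 0.0203 top [558.2 -83.4] [ 41.6 159.2] 1.5
high [267, 151, 41, 53, 1078] rect [667.  12.] [148.  44.] 83.9 ztop 0.0919 top [663.9  33.5] [30.  30.8] 82.1
high [294, 205, 59, 58, 1696] rect [ 653. -165.] [ 53. 134.] 2.8 ztop 0.0759 top [ 651.9 -203.8] [36.7 27.2] 89.8
high [335, 266, 21, 8, 37] rect [ 644. -250.] [ 4. 36.] 88.7 ztop 0.0369 top [ 643.6 -249.9] [ 4.3 35.6] 88.7
```

Request:
send_rows([
  [[0,0,0,0,0,7.8],[0,0,0,0,0,7.8],[0,0,0,0,0,7.8],[0,0,0,0,0,7.8],[0,0,0,0,0,7.8]],
])

```text
clock: 0.6
tcp_pos: [0.2472, 0.5738, 0.2143]
orientation: [0.0, 0.52, 0.854, -0.0]
ft_force: [-0.6, 0.1, -0.2]
width: 0.0857
finger_force: 0.0
```

Request:
send_rows([
  [[0,0,0,0,0,7.8],[0,0,0,0,0,7.8],[0,0,0,0,0,7.8],[0,0,0,0,0,7.8],[0,0,0,0,0,0]],
])

```text
clock: 1.1
tcp_pos: [0.2471, 0.5738, 0.2144]
orientation: [0.0, 0.729, 0.684, -0.0]
ft_force: [0.0, 0.4, 0.3]
width: 0.0852
finger_force: 0.0
```

```bash
cat > go.py <<'E'
import sys
from h import *
from scipy.spatial.transform import Rotation as Ro
s=env.sense(); q=s['orientation']; R=Ro.from_quat([q[1],q[2],q[3],q[0]]).as_matrix()
p=np.array(s['tcp_pos'])*1000
print('t',round(float(s['clock']),2),'tcp',p.round(1),'ty angle',np.degrees(np.arctan2(R[1,1],R[0,1])).round(2),'tool z',R[:,2].round(4),'w',round(float(s['width'])*1000,1),'F',np.round(s['ft_force'],1),'ff',round(float(s['finger_force']),1))
a=[float(v) for v in sys.argv[1:]]
for i in range(0,len(a),3):
    t=np.array(a[i:i+3]); print('to',t,'tool shift',(R.T@(t-p)).round(1)); p=t
E
python3 go.py 665 33 215
```

```text
t 1.1 tcp [247.1 573.8 214.4] ty angle -3.63 tool z [-2.e-04 -7.e-04 -1.e+00] w 85.2 F [0.  0.4 0.3] ff 0.0
to [665.  33. 215.] tool shift [-5.133e+02  4.513e+02 -3.000e-01]
```

Request:
send_rows([
  [[-34,30,0,0,0,0],[-34,30,0,0,0,0],[-34,30,0,0,0,0],[-34,30,0,0,0,0],[-34,30,0,0,0,0]],
])

```text
clock: 1.6
tcp_pos: [0.3874, 0.3935, 0.2148]
orientation: [-0.0, 0.727, 0.687, 0.0]
ft_force: [0.9, 0.5, -0.9]
width: 0.0851
finger_force: 0.0
```

Request:
send_rows([
  [[-34,30,0,0,0,0],[-34,30,0,0,0,0],[-34,30,0,0,0,0],[-34,30,0,0,0,0],[-34,30,0,0,0,0]],
])

```text
clock: 2.1
tcp_pos: [0.5267, 0.2147, 0.2149]
orientation: [-0.0, 0.727, 0.687, 0.0]
ft_force: [0.7, 0.7, 0.5]
width: 0.0857
finger_force: 0.0
```

Request:
send_rows([
  [[-34,30,0,0,0,0],[-34,30,0,0,0,0],[-34,30,0,0,0,0],[-34,30,0,0,0,0],[-10,0,0,0,0,0]],
])

```text
clock: 2.6
tcp_pos: [0.6387, 0.0573, 0.214]
orientation: [0.001, 0.729, 0.685, -0.001]
ft_force: [-0.6, -0.1, -0.1]
width: 0.0854
finger_force: 0.0
```

```bash
python3 - <<'E'
from h import *
c=cam('wrist'); np.savez('w0.npz',**{k:c[k] for k in c if k!='s'}, p=c['s']['tcp_pos'],q=c['s']['orientation'])
cv2.imwrite('pics/w0.png',cv2.resize(c['color'],(800,600))); print(c['tool_from_camera'].round(3))
E
python3 go.py 665 33 215 665 33 58
```

```text
[[ 0.001  0.956  0.295  0.075]
 [ 1.    -0.    -0.002  0.001]
 [-0.002  0.295 -0.956 -0.16 ]
 [ 0.     0.     0.     1.   ]]
t 2.65 tcp [637.5  57.5 214.1] ty angle -3.64 tool z [-6.0e-04 -2.8e-03 -1.0e+00] w 85.5 F [-0.4 -1.4  0.5] ff 0.0
to [665.  33. 215.] tool shift [-22.7  29.   -0.8]
to [665.  33.  58.] tool shift [4.00e-01 1.00e-01 1.57e+02]
```

View pics/w0.png

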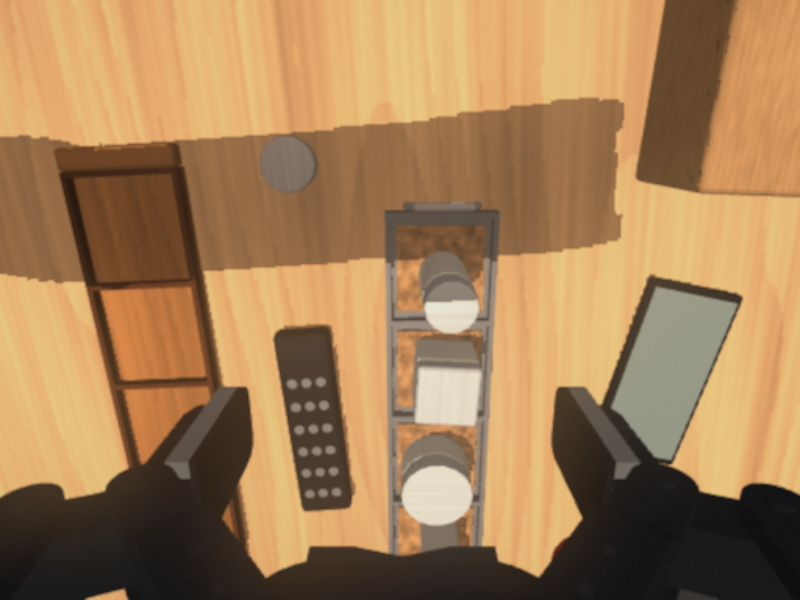

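The wrist view shows slim bottle (452,310), tin (448,395), jar (437,495) and the flask cap below (440,535) in the tray, matching the scene view. I cross-check the positions with its depth.

Run:
```python
from h import *
from scipy.spatial.transform import Rotation as Ro
d=dict(np.load('w0.npz')); T=d['tool_from_camera']; q=d['q']; R=Ro.from_quat([q[1],q[2],q[3],q[0]]).as_matrix()
d['rotation']=R@T[:3,:3]; d['position']=d['p']+R@T[:3,3]
P=world(d); Z=P[...,2]; v=(d['z_map']>0)
for a,(lo,hi) in dict(slim=(.084,.095),tin=(.056,.066),jar=(.046,.055),rackwall=(.011,.02)).items():
    m=(v&(Z>lo)&(Z<hi)&(P[...,0]>.3)&(P[...,0]<.75)&(abs(P[...,1])<.3)).astype(np.uint8)
    k,L,st,_=cv2.connectedComponentsWithStats(m)
    for i in range(1,k):
        if st[i,4]>60:
            Q=P[L==i]; r=cv2.minAreaRect((Q[:,:2]*1000).astype(np.float32)); print(a,st[i].tolist(),np.round(r[0],1),np.round(r[1],1),round(r[2],1),np.median(Q[:,2]).round(4))
```

```text
slim [270, 178, 37, 35, 988] [667.   36.1] [32.1 32.1] 8.5 0.09
tin [269, 170, 32, 17, 82] [665.3  46.7] [31.5 11.8] 9.2 0.0614
tin [264, 232, 44, 40, 1590] [664.6 -37.4] [44.7 44.1] 83.3 0.0619
jar [269, 167, 31, 15, 65] [665.9  47.4] [30.6 10.6] 6.0 0.0511
jar [266, 228, 41, 6, 119] [666.4 -16.7] [ 3.6 42.6] 86.1 0.0502
jar [256, 295, 46, 41, 1497] [ 653.9 -124.1] [53.1 52.5] 87.2 0.0519
rackwall [165, 86, 37, 37, 1025] [565.6 118.8] [36.6 37.5] 79.6 0.015
rackwall [34, 91, 104, 208, 3710] [448.5  13.8] [249.5  81.9] 89.1 0.0149
rackwall [246, 135, 74, 219, 2105] [660.2 -66. ] [293.4  80.2] 86.5 0.015
rackwall [174, 210, 51, 117, 3910] [561.1 -81.4] [ 42.2 159.6] 1.2 0.0168
rackwall [265, 216, 38, 6, 86] [667. -17.] [ 3.8 44.1] 85.0 0.0162
rackwall [257, 278, 41, 16, 158] [ 655.5 -106.8] [18.8 50.9] 86.4 0.0157
rackwall [146, 317, 8, 30, 109] [ 483.4 -168.1] [48.3  4.8] 89.2 0.0144
```

Request:
send_rows([
  [[-12,15,0,0,0,0],[-11,14,0,0,0,0],[0,0,30,0,0,0],[0,0,30,0,0,0],[0,0,0,0,0,0]],
])

```text
clock: 3.15
tcp_pos: [0.6615, 0.0401, 0.1505]
orientation: [-0.002, 0.727, 0.687, -0.003]
ft_force: [-0.3, -0.1, -0.1]
width: 0.0854
finger_force: 0.0
```

```bash
python3 go.py 665 33 58
```

```text
t 3.15 tcp [661.5  40.1 150.5] ty angle -3.27 tool z [-7.3e-03 -1.0e-04 -1.0e+00] w 85.4 F [-0.3 -0.1 -0.1] ff 0.0
to [665.  33.  58.] tool shift [-6.8  4.6 92.4]
```

Request:
send_rows([
  [[-6,4,0,0,0,0],[0,0,24,0,0,0],[0,0,24,0,0,0],[0,0,24,0,0,0],[0,0,0,0,0,0]],
])

```text
clock: 3.65
tcp_pos: [0.6671, 0.0325, 0.0816]
orientation: [-0.001, 0.728, 0.686, -0.001]
ft_force: [0.0, 1.1, -0.4]
width: 0.0854
finger_force: 0.0
```

```bash
python3 go.py 665.5 34.3 56
```

```text
t 3.65 tcp [667.1  32.5  81.6] ty angle -3.42 tool z [-2.6e-03 -1.0e-04 -1.0e+00] w 85.4 F [ 0.   1.1 -0.4] ff 0.0
to [665.5  34.3  56. ] tool shift [ 1.7 -1.6 25.7]
```

Request:
send_rows([
  [[2,-1,13,0,0,0],[0,0,13,0,0,0],[0,0,0,0,0,0],[0,0,0,0,0,0]],
])

```text
clock: 4.05
tcp_pos: [0.6672, 0.0343, 0.0571]
orientation: [0.0, 0.728, 0.685, 0.0]
ft_force: [0.2, -0.4, 0.2]
width: 0.0854
finger_force: 0.0
```

Request:
send_rows([
  [[0,0,0,0,0,0],[0,0,0,0,0,0],[0,0,0,0,0,0],[0,0,0,0,0,0],[0,0,0,0,0,0]],
], grip=1, force=30)

```text
clock: 4.55
tcp_pos: [0.6672, 0.0344, 0.0572]
orientation: [0.0, 0.728, 0.685, 0.0]
ft_force: [-1.0, -0.0, 3.5]
width: 0.0318
finger_force: 29.7
```

Request:
send_rows([
  [[0,0,0,0,0,0],[0,0,0,0,0,0],[0,0,0,0,0,0],[0,0,0,0,0,0],[0,0,0,0,0,0]],
])

```text
clock: 5.05
tcp_pos: [0.6673, 0.0344, 0.0572]
orientation: [0.0, 0.728, 0.685, 0.0]
ft_force: [-1.9, -0.4, 4.7]
width: 0.0318
finger_force: 29.9
```

```bash
python3 go.py 665 33 130 445 -160 130 445 -160 53
```

```text
t 5.05 tcp [667.3  34.4  57.2] ty angle -3.51 tool z [ 6.e-04  3.e-04 -1.e+00] w 31.8 F [-1.9 -0.4  4.7] ff 29.9
to [665.  33. 130.] tool shift [ -1.5  -2.1 -72.8]
to [ 445. -160.  130.] tool shift [-2.061e+02 -2.078e+02 -2.000e-01]
to [ 445. -160.   53.] tool shift [-0. -0. 77.]
```

Request:
send_rows([
  [[0,0,-8,0,0,0],[0,0,-15,0,0,0],[0,0,-18,0,0,0],[0,0,-18,0,0,0],[0,0,-14,0,0,0]],
])

```text
clock: 5.55
tcp_pos: [0.6675, 0.0343, 0.132]
orientation: [0.0, 0.728, 0.685, 0.001]
ft_force: [-0.1, -0.1, -1.3]
width: 0.0317
finger_force: 29.9
```

Request:
send_rows([
  [[-8,-8,0,0,0,0],[-18,-18,0,0,0,0],[-24,-24,0,0,0,0],[-24,-24,0,0,0,0],[-24,-24,0,0,0,0]],
])

```text
clock: 6.05
tcp_pos: [0.561, -0.0589, 0.129]
orientation: [-0.0, 0.729, 0.685, -0.0]
ft_force: [-0.2, -0.4, 0.7]
width: 0.0316
finger_force: 30.0
```

Request:
send_rows([
  [[-24,-24,0,0,0,0],[-24,-24,0,0,0,0],[-24,-24,0,0,0,0],[-18,-18,0,0,0,0],[-10,-10,0,0,0,0]],
])

```text
clock: 6.55
tcp_pos: [0.4548, -0.1528, 0.1292]
orientation: [-0.001, 0.729, 0.684, -0.0]
ft_force: [1.1, -0.1, -1.2]
width: 0.0318
finger_force: 29.9
```

```bash
python3 go.py 445 -160 130 445 -160 54.5
```

```text
t 6.55 tcp [ 454.8 -152.8  129.2] ty angle -3.64 tool z [-9.e-04  8.e-04 -1.e+00] w 31.8 F [ 1.1 -0.1 -1.2] ff 29.9
to [ 445. -160.  130.] tool shift [-7.8 -9.3 -0.8]
to [ 445.  -160.    54.5] tool shift [-0.1  0.1 75.5]
```

Request:
send_rows([
  [[-8,-9,10,0,0,0],[0,0,20,0,0,0],[0,0,20,0,0,0],[0,0,14,0,0,0],[0,0,0,0,0,0]],
])

```text
clock: 7.05
tcp_pos: [0.4463, -0.1579, 0.0634]
orientation: [-0.001, 0.728, 0.686, -0.001]
ft_force: [0.3, -0.6, -0.6]
width: 0.032
finger_force: 30.0
```

```bash
python3 go.py 445 -160 54.2
```

```text
t 7.05 tcp [ 446.3 -157.9   63.4] ty angle -3.45 tool z [-0.0041  0.     -1.    ] w 32.0 F [ 0.3 -0.6 -0.6] ff 30.0
to [ 445.  -160.    54.2] tool shift [-2.2 -1.2  9.2]
```

Request:
send_rows([
  [[-2,-1,3,0,0,0],[0,0,3,0,0,0],[0,0,2,0,0,0],[0,0,0,0,0,0],[0,0,0,0,0,0]],
])

```text
clock: 7.55
tcp_pos: [0.4469, -0.1605, 0.058]
orientation: [0.0, 0.728, 0.685, 0.0]
ft_force: [-0.5, 1.5, -1.1]
width: 0.032
finger_force: 30.0
```

```bash
python3 go.py 445 -160 54.2
```

```text
t 7.55 tcp [ 446.9 -160.5   58. ] ty angle -3.5 tool z [ 5.e-04  1.e-04 -1.e+00] w 32.0 F [-0.5  1.5 -1.1] ff 30.0
to [ 445.  -160.    54.2] tool shift [ 0.4 -2.   3.8]
```

Request:
send_rows([
  [[0,-1,2,0,0,0],[0,0,1,0,0,0],[0,0,0.5,0,0,0],[0,0,0,0,0,0]],
])

```text
clock: 7.95
tcp_pos: [0.4457, -0.1605, 0.0542]
orientation: [-0.0, 0.728, 0.685, -0.0]
ft_force: [0.6, 0.2, -0.2]
width: 0.0315
finger_force: 30.0
```

```bash
python3 go.py 445 -160 54.2
```

```text
t 7.95 tcp [ 445.7 -160.5   54.2] ty angle -3.51 tool z [-1.e-04  1.e-04 -1.e+00] w 31.5 F [ 0.6  0.2 -0.2] ff 30.0
to [ 445.  -160.    54.2] tool shift [ 0.5 -0.7  0. ]
```

Request:
send_rows([
  [[0,0,0.7,0,0,0],[0,0,0,0,0,0]],
])

```text
clock: 8.15
tcp_pos: [0.4459, -0.1607, 0.0541]
orientation: [0.0, 0.728, 0.685, 0.0]
ft_force: [-2.6, 0.9, 7.9]
width: 0.0317
finger_force: 30.9
```

Request:
send_rows([
  [[0,0,0.7,0,0,0],[0,0,0,0,0,0]],
])

```text
clock: 8.35
tcp_pos: [0.4461, -0.1607, 0.054]
orientation: [0.0, 0.729, 0.685, 0.0]
ft_force: [-6.1, 1.0, 16.9]
width: 0.0318
finger_force: 31.8
```

Request:
send_rows([
  [[0,0,0,0,0,0],[0,0,0,0,0,0]],
])

```text
clock: 8.55
tcp_pos: [0.4461, -0.1607, 0.0541]
orientation: [0.0, 0.729, 0.685, 0.0]
ft_force: [-5.1, 1.1, 17.1]
width: 0.0317
finger_force: 31.8
```

Request:
send_rows([
  [[0,0,-0.7,0,0,0],[0,0,0,0,0,0],[0,0,0,0,0,0],[0,0,0,0,0,0]],
], grip=0)

```text
clock: 8.95
tcp_pos: [0.4456, -0.1604, 0.0535]
orientation: [-0.0, 0.728, 0.685, -0.0]
ft_force: [-0.9, 0.2, 0.9]
width: 0.0853
finger_force: 0.0
```

Request:
send_rows([
  [[0,0,-20,0,0,0],[0,0,-35,0,0,0],[0,0,-30,0,0,0],[0,0,0,0,0,0]],
])

```text
clock: 9.35
tcp_pos: [0.4479, -0.1611, 0.1421]
orientation: [0.002, 0.728, 0.685, 0.002]
ft_force: [-0.2, -0.1, -0.8]
width: 0.0854
finger_force: 0.0
```

```bash
python3 go.py 663.5 -39.3 138 663.5 -39.3 48
python3 - <<'E'
from h import *
c=cam('scene'); np.savez('s1.npz',**{k:c[k] for k in c if k!='s'})
P=world(c);Z=P[...,2];m=((c['z_map']>0)&(Z>.075)&(Z<.095)&(P[...,0]>.40)&(P[...,0]<.49)&(P[...,1]<-.12)&(P[...,1]>-.2))
Q=P[m]; print(len(Q), cv2.minAreaRect((Q[:,:2]*1000).astype(np.float32)) if len(Q) else '', np.percentile(Q[:,2],[50,97]) if len(Q) else '')
E
```

```text
t 9.35 tcp [ 447.9 -161.1  142.1] ty angle -3.52 tool z [ 6.1e-03 -1.0e-04 -1.0e+00] w 85.4 F [-0.2 -0.1 -0.8] ff 0.0
to [663.5 -39.3 138. ] tool shift [134.8 207.7   5.4]
to [663.5 -39.3  48. ] tool shift [-0.  -0.5 90. ]
269 ((445.286376953125, -161.468505859375), (31.60261344909668, 31.711559295654297), 32.4019660949707) [0.0841098  0.08582117]
```

Request:
send_rows([
  [[22,34,0,0,0,0],[23,35,0,0,0,0],[23,35,0,0,0,0],[23,35,0,0,0,0],[23,35,0,0,0,0]],
])

```text
clock: 9.9
tcp_pos: [0.6271, -0.0562, 0.1368]
orientation: [-0.001, 0.728, 0.685, -0.001]
ft_force: [0.1, -0.2, 0.8]
width: 0.0858
finger_force: 0.0
```

Request:
send_rows([
  [[20,33,0,0,0,0],[0,0,10,0,0,3.7],[0,0,25,0,0,0],[0,0,20,0,0,0],[0,0,0,0,0,0]],
])

```text
clock: 10.4
tcp_pos: [0.6579, -0.0392, 0.079]
orientation: [-0.002, 0.75, 0.661, -0.003]
ft_force: [-0.2, 0.8, 0.5]
width: 0.0854
finger_force: 0.0
```

```bash
python3 go.py 663.5 -39.3 47
```

```text
t 10.4 tcp [657.9 -39.2  79. ] ty angle -7.21 tool z [-7.e-03 -4.e-04 -1.e+00] w 85.4 F [-0.2  0.8  0.5] ff 0.0
to [663.5 -39.3  47. ] tool shift [ 0.7  5.8 32. ]
```

Request:
send_rows([
  [[0,5,8,0,0,0],[0,0,14,0,0,0],[0,0,9,0,0,0],[0,0,0,0,0,0],[0,0,0,0,0,0]],
])

```text
clock: 10.9
tcp_pos: [0.6655, -0.0401, 0.0527]
orientation: [-0.0, 0.75, 0.661, 0.0]
ft_force: [0.8, 0.4, 0.4]
width: 0.0858
finger_force: 0.0
```

Request:
send_rows([
  [[0,0,0,0,0,0],[0,0,0,0,0,0],[0,0,0,0,0,0],[0,0,0,0,0,0],[0,0,0,0,0,0]],
], grip=1, force=30)

```text
clock: 11.4
tcp_pos: [0.6655, -0.04, 0.0527]
orientation: [0.0, 0.75, 0.661, 0.0]
ft_force: [-0.2, -0.2, -0.4]
width: 0.0122
finger_force: 0.0
```

Request:
send_rows([
  [[0,0,0,0,0,0],[0,0,0,0,0,0]],
])

```text
clock: 11.6
tcp_pos: [0.6655, -0.04, 0.0526]
orientation: [-0.0, 0.75, 0.661, 0.0]
ft_force: [-0.4, -0.9, 0.2]
width: 0.0002
finger_force: 0.0
```

```bash
python3 go.py 446 -80 140
```

```text
t 11.6 tcp [665.5 -40.   52.6] ty angle -7.21 tool z [ 0.e+00  1.e-04 -1.e+00] w 0.2 F [-0.4 -0.9  0.2] ff 0.0
to [446. -80. 140.] tool shift [ -67.2 -212.7  -87.4]
```

The gripper closed on nothing, so I take a look.

Run:
```python
from h import *
a=cam('scene')['color'][100:340,120:360]; b=cam('side')['color'][120:320,180:380]
cv2.imwrite('pics/l1.png',np.hstack([cv2.resize(a,(400,400)),cv2.resize(b,(400,400))]))
```

```text
(no output)
```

View pics/l1.png

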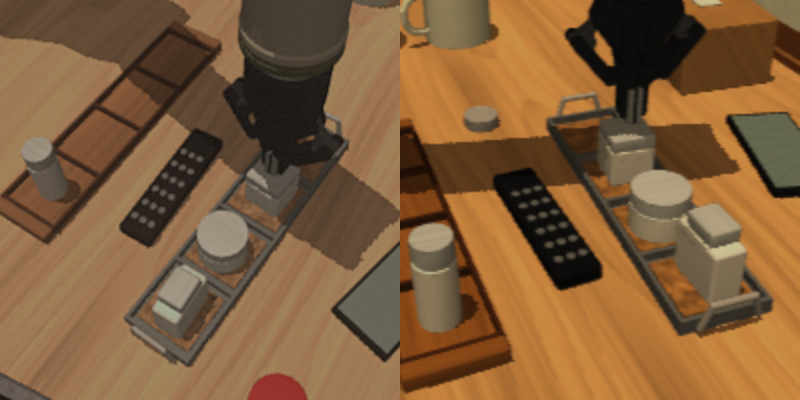

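The picture shows the tin (scene crop 272,185) still upright in its bay, with the shut fingers at its far top edge. I measure it.

Run:
```python
from h import *
for n in('scene','side'):
    c=cam(n);P=world(c);Z=P[...,2];v=(c['z_map']>0)&(P[...,0]>.6)&(P[...,0]<.73)
    for y0,y1 in((-.09,.05),):
        for lo,hi in((.02,.035),(.035,.05),(.05,.057),(.057,.067),(.067,.08),(.08,.1)):
            Q=P[v&(Z>lo)&(Z<hi)&(P[...,1]>y0)&(P[...,1]<y1)]*1000
            if len(Q): print(n,lo,len(Q),Q[:,:2].min(0).round(),Q[:,:2].max(0).round(),Q.mean(0).round(1))
```

```text
scene 0.02 127 [641. -64.] [687. -21.] [669.  -55.2  27.7]
scene 0.035 130 [640. -64.] [687. -24.] [668.8 -55.   42. ]
scene 0.05 81 [640. -65.] [687. -24.] [668.  -54.9  54. ]
scene 0.057 301 [640. -63.] [687. -22.] [666.3 -47.   59.1]
scene 0.067 34 [650. -52.] [678. -39.] [665.9 -49.7  75.4]
scene 0.08 105 [650. -53.] [679. -37.] [667.2 -49.2  89.2]
side 0.02 167 [638. -63.] [681. -16.] [652.7 -52.3  27.7]
side 0.035 207 [638. -63.] [681. -19.] [654.6 -53.6  42.9]
side 0.05 71 [638. -63.] [679. -18.] [653.8 -54.1  54.1]
side 0.057 297 [639. -63.] [684. -17.] [658.  -44.7  62.5]
side 0.067 31 [652. -52.] [677. -38.] [661.8 -47.6  76.8]
side 0.08 151 [649. -52.] [677. -31.] [660.4 -46.3  90.6]
```

Request:
send_rows([
  [[0,0,-20,0,0,0],[0,0,-30,0,0,0],[0,0,0,0,0,0],[0,0,0,0,0,0]],
])

```text
clock: 12.2
tcp_pos: [0.6659, -0.04, 0.1033]
orientation: [0.0, 0.75, 0.661, 0.001]
ft_force: [-0.2, -0.0, -0.5]
width: -0.0
finger_force: 0.0
```

```bash
python3 go.py
python3 - <<'E'
from h import *
for n in('scene','side'):
    c=cam(n);P=world(c);Z=P[...,2];v=(c['z_map']>0)&(P[...,0]>.62)&(P[...,0]<.71)&(P[...,1]>-.075)&(P[...,1]<0)
    for lo in np.arange(.06,.15,.01):
        Q=P[v&(Z>lo)&(Z<lo+.01)]*1000
        if len(Q): print(n,lo.round(2),len(Q),Q[:,:2].min(0).round(),Q[:,:2].max(0).round(),Q[:,2].min().round(1))
    if n=='side': cv2.imwrite('pics/l2.png',cv2.resize(c['color'][100:220,230:350],(600,600)))
E
```

```text
t 12.2 tcp [665.9 -40.  103.3] ty angle -7.21 tool z [ 1.5e-03  3.0e-04 -1.0e+00] w -0.0 F [-0.2 -0.  -0.5] ff 0.0
scene 0.06 93 [643. -61.] [684. -21.] 60.0
scene 0.11 1 [671. -50.] [671. -50.] 119.7
scene 0.12 39 [651. -53.] [679. -36.] 120.3
scene 0.13 71 [651. -53.] [679. -38.] 130.1
scene 0.14 64 [652. -53.] [679. -41.] 140.2
side 0.06 294 [639. -63.] [685. -15.] 60.0
side 0.12 38 [652. -51.] [674. -35.] 121.4
side 0.13 82 [649. -52.] [676. -32.] 130.3
side 0.14 88 [650. -52.] [677. -31.] 140.0
```

View pics/l2.png

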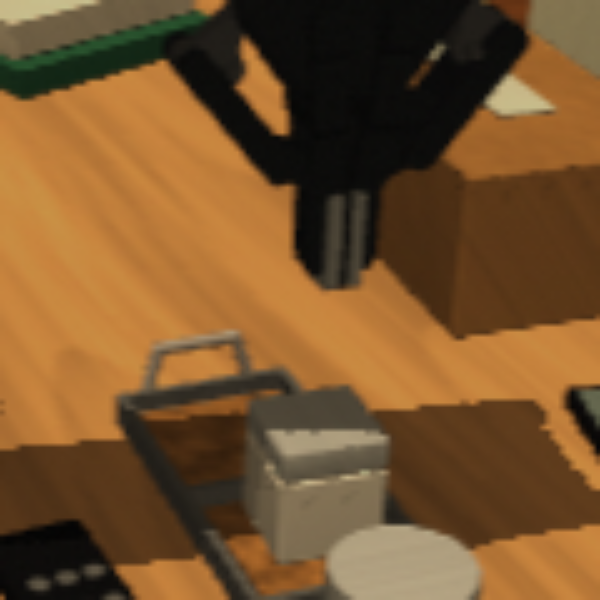

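In the picture the shut fingertips (340,285) float well above the tin. They are about 17 mm above the reported TCP, not 22 mm below it. I'll work with the measured tip offset, and first check it with the fingers open.

Request:
send_rows([
  [[0,0,0,0,0,0],[0,0,0,0,0,0],[0,0,0,0,0,0],[0,0,0,0,0,0],[0,0,0,0,0,0]],
], grip=0)

```text
clock: 12.8
tcp_pos: [0.6655, -0.0401, 0.1025]
orientation: [-0.0, 0.75, 0.661, -0.0]
ft_force: [-0.0, -0.0, 0.0]
width: 0.0723
finger_force: 0.0
```

```bash
cat > tip.py <<'E'
from h import *
from scipy.spatial.transform import Rotation as Ro
s=env.sense(); t=np.array(s['tcp_pos']); q=s['orientation']; R=Ro.from_quat([q[1],q[2],q[3],q[0]]).as_matrix()
print('tcp',(t*1000).round(1))
for n in('scene','side'):
    c=cam(n);P=world(c); L=(P-t)@R   # tool coords
    m=(c['z_map']>0)&(abs(L[...,0])<.025)&(abs(L[...,1])<.075)&(L[...,2]<.03)&(L[...,2]>-.08)&(P[...,2]>.066)
    for nm,sg in(('ty-',-1),('ty+',1)):
        Q=L[m&(L[...,1]*sg>0)]*1000
        if len(Q): print(n,nm,len(Q),'lowest tool z',Q[:,2].max().round(1),'x',Q[:,0].min().round(),Q[:,0].max().round(),'y',Q[:,1].min().round(),Q[:,1].max().round())
E
python3 tip.py
```

```text
tcp [665.5 -40.1 102.5]
scene ty- 368 lowest tool z -24.0 x -15.0 10.0 y -68.0 -34.0
scene ty+ 368 lowest tool z -26.5 x -16.0 11.0 y 31.0 67.0
side ty- 276 lowest tool z -29.8 x -15.0 9.0 y -72.0 -39.0
side ty+ 299 lowest tool z -29.7 x -14.0 13.0 y 36.0 69.0
```

Request:
send_rows([
  [[0,-2,20,0,0,0],[0,0,20,0,0,0],[0,0,20,0,0,0],[0,0,10,0,0,0],[0,0,0,0,0,0]],
])

```text
clock: 13.4
tcp_pos: [0.6626, -0.0397, 0.0312]
orientation: [-0.001, 0.75, 0.661, -0.001]
ft_force: [0.1, 0.4, 0.7]
width: 0.0856
finger_force: 0.0
```

Request:
send_rows([
  [[0,0,10,0,0,0],[0,0,8,0,0,0],[0,0,0,0,0,0],[0,0,0,0,0,0]],
])

```text
clock: 13.8
tcp_pos: [0.6636, -0.0398, 0.0147]
orientation: [-0.0, 0.75, 0.661, 0.0]
ft_force: [0.4, 0.6, 0.4]
width: 0.0854
finger_force: 0.0
```

Request:
send_rows([
  [[0,0,0,0,0,0],[0,0,0,0,0,0],[0,0,0,0,0,0],[0,0,0,0,0,0],[0,0,0,0,0,0]],
], grip=1, force=30)

```text
clock: 14.3
tcp_pos: [0.6638, -0.0398, 0.015]
orientation: [0.0, 0.75, 0.661, 0.0]
ft_force: [-1.5, 0.1, 3.9]
width: 0.0436
finger_force: 31.8
```

```bash
python3 go.py 665 -40 100 446 -80 100
```

```text
t 14.3 tcp [663.8 -39.8  15. ] ty angle -7.21 tool z [ 6.e-04  1.e-04 -1.e+00] w 43.6 F [-1.5  0.1  3.9] ff 31.8
to [665. -40. 100.] tool shift [ -0.    1.3 -85. ]
to [446. -80. 100.] tool shift [-6.720e+01 -2.123e+02 -1.000e-01]
```

Request:
send_rows([
  [[0,0,-8,0,0,0],[0,0,-15,0,0,0],[0,0,-20,0,0,0],[0,0,-20,0,0,0],[0,0,-12,0,0,0]],
])

```text
clock: 14.8
tcp_pos: [0.6644, -0.04, 0.0923]
orientation: [0.001, 0.75, 0.661, 0.001]
ft_force: [0.3, 0.1, -0.9]
width: 0.0439
finger_force: 31.3
```

Request:
send_rows([
  [[-3,-10,0,0,0,0],[-6,-20,0,0,0,0],[-8,-26,0,0,0,0],[-8,-26,0,0,0,0],[-8,-26,0,0,0,0]],
])

```text
clock: 15.3
tcp_pos: [0.5511, -0.0592, 0.0899]
orientation: [-0.0, 0.75, 0.661, 0.0]
ft_force: [0.2, 0.4, -0.8]
width: 0.0436
finger_force: 31.2
```

Request:
send_rows([
  [[-8,-26,0,0,0,0],[-8,-26,0,0,0,0],[-8,-26,0,0,0,0],[-6,-18,0,0,0,0],[-3,-8,0,0,0,0]],
])

```text
clock: 15.8
tcp_pos: [0.4435, -0.079, 0.0899]
orientation: [-0.0, 0.75, 0.661, 0.0]
ft_force: [0.9, 0.2, -1.3]
width: 0.0433
finger_force: 31.3
```

```bash
python3 go.py 446 -80 90 446 -80 12
```

```text
t 15.8 tcp [443.5 -79.   89.9] ty angle -7.26 tool z [ 1.0e-04  1.1e-03 -1.0e+00] w 43.3 F [ 0.9  0.2 -1.3] ff 31.3
to [446. -80.  90.] tool shift [-0.7  2.6 -0.1]
to [446. -80.  12.] tool shift [-0.1  0.  78. ]
```

Request:
send_rows([
  [[0,3,10,0,0,0],[0,0,20,0,0,0],[0,0,20,0,0,0],[0,0,15,0,0,0],[0,0,0,0,0,0]],
])

```text
clock: 16.3
tcp_pos: [0.4473, -0.079, 0.0226]
orientation: [-0.001, 0.75, 0.661, -0.002]
ft_force: [1.1, -0.2, -1.0]
width: 0.0436
finger_force: 31.2
```

Request:
send_rows([
  [[0,0,5,0,0,0],[0,0,3,0,0,0],[0,0,2,0,0,0],[0,0,0,0,0,0],[0,0,0,0,0,0]],
])

```text
clock: 16.8
tcp_pos: [0.4481, -0.079, 0.0149]
orientation: [0.0, 0.75, 0.661, 0.0]
ft_force: [-0.2, -0.3, -1.9]
width: 0.0436
finger_force: 31.2
```

```bash
python3 go.py 446 -80 12
```

```text
t 16.8 tcp [448.1 -79.   14.9] ty angle -7.21 tool z [ 5.e-04  3.e-04 -1.e+00] w 43.6 F [-0.2 -0.3 -1.9] ff 31.2
to [446. -80.  12.] tool shift [-1.3 -2.   2.9]
```

Request:
send_rows([
  [[-1,-2,1.5,0,0,0],[0,0,1,0,0,0],[0,0,0,0,0,0]],
])

```text
clock: 17.1
tcp_pos: [0.4457, -0.0798, 0.012]
orientation: [-0.0, 0.75, 0.661, 0.0]
ft_force: [0.1, 0.1, -0.6]
width: 0.0432
finger_force: 31.2
```

Request:
send_rows([
  [[0,0,0.7,0,0,0],[0,0,0,0,0,0]],
])

```text
clock: 17.3
tcp_pos: [0.4458, -0.0798, 0.0119]
orientation: [-0.0, 0.75, 0.661, 0.0]
ft_force: [-5.3, 0.5, 9.2]
width: 0.0433
finger_force: 32.4
```

Request:
send_rows([
  [[0,0,0.5,0,0,0],[0,0,0,0,0,0]],
])

```text
clock: 17.5
tcp_pos: [0.4458, -0.0797, 0.0118]
orientation: [-0.001, 0.75, 0.661, 0.0]
ft_force: [-8.1, 0.1, 19.4]
width: 0.0436
finger_force: 33.7
```

Request:
send_rows([
  [[0,0,-0.7,0,0,0],[0,0,0,0,0,0],[0,0,0,0,0,0],[0,0,0,0,0,0],[0,0,0,0,0,0]],
], grip=0)

```text
clock: 18.0
tcp_pos: [0.4457, -0.0798, 0.0115]
orientation: [-0.0, 0.75, 0.661, -0.0]
ft_force: [0.2, -0.3, -0.4]
width: 0.0853
finger_force: 0.0
```

Request:
send_rows([
  [[0,0,-15,0,0,0],[0,0,-30,0,0,0],[0,0,-20,0,0,0],[0,0,0,0,0,3.7],[0,0,0,0,0,0]],
])

```text
clock: 18.5
tcp_pos: [0.4462, -0.0796, 0.0771]
orientation: [0.0, 0.771, 0.636, 0.001]
ft_force: [-0.0, 0.4, 0.7]
width: 0.0856
finger_force: 0.0
```

```bash
python3 go.py 653 -126 75 653 -126 6
```

```text
t 18.5 tcp [446.2 -79.6  77.1] ty angle -10.96 tool z [ 1.3e-03  5.0e-04 -1.0e+00] w 85.6 F [-0.   0.4  0.7] ff 0.0
to [ 653. -126.   75.] tool shift [ -6.2 211.9   2.3]
to [ 653. -126.    6.] tool shift [-0.1 -0.1 69. ]
```

Request:
send_rows([
  [[-1,35,0,0,0,0],[-1,35,0,0,0,0],[-1,35,0,0,0,0],[-1,35,0,0,0,0],[-1,35,0,0,0,0]],
])

```text
clock: 19.0
tcp_pos: [0.6175, -0.1179, 0.0753]
orientation: [-0.001, 0.77, 0.638, -0.001]
ft_force: [0.5, 0.3, 1.0]
width: 0.0852
finger_force: 0.0
```

Request:
send_rows([
  [[-1,35,0,0,0,0],[0,0,0,0,0,-7.4],[0,0,25,0,0,0],[0,0,0,0,0,0],[0,0,0,0,0,0]],
])

```text
clock: 19.5
tcp_pos: [0.6501, -0.1253, 0.0509]
orientation: [-0.001, 0.728, 0.685, -0.001]
ft_force: [0.5, 0.5, -0.2]
width: 0.0854
finger_force: 0.0
```

```bash
python3 go.py 653 -126 5
python3 - <<'E'
from h import *
c=cam('scene');P=world(c);Z=P[...,2]
for nm,(x0,x1,y0,y1,lo,hi) in dict(tin=(.4,.49,-.12,-.04,.048,.07),slim=(.4,.49,-.2,-.12,.075,.095),flask=(.6,.7,-.25,-.165,.06,.08)).items():
    Q=P[(c['z_map']>0)&(Z>lo)&(Z<hi)&(P[...,0]>x0)&(P[...,0]<x1)&(P[...,1]<y1)&(P[...,1]>y0)]*1000
    print(nm,len(Q),cv2.minAreaRect(Q[:,:2].astype(np.float32)) if len(Q) else '', np.median(Q[:,2]) if len(Q) else '')
E
```

```text
t 19.5 tcp [ 650.1 -125.3   50.9] ty angle -3.49 tool z [-2.1e-03  2.0e-04 -1.0e+00] w 85.4 F [ 0.5  0.5 -0.2] ff 0.0
to [ 653. -126.    5.] tool shift [-0.5  3.1 45.9]
tin 466 ((445.74853515625, -80.4404296875), (43.51283264160156, 44.798851013183594), 82.71565246582031) 55.90797375070761
slim 268 ((445.50750732421875, -161.64208984375), (31.388957977294922, 31.61140251159668), 28.04608726501465) 83.94546566430417
flask 438 ((653.4326171875, -205.1752471923828), (35.81365203857422, 28.429122924804688), 89.41786193847656) 70.95113878454552
```

Request:
send_rows([
  [[0,2,12,0,0,0],[0,0,15,0,0,0],[0,0,12,0,0,0],[0,0,6,0,0,0],[0,0,0,0,0,0]],
])

```text
clock: 20.05
tcp_pos: [0.6519, -0.1253, 0.0051]
orientation: [-0.001, 0.728, 0.685, -0.001]
ft_force: [0.3, -0.3, -0.5]
width: 0.0853
finger_force: 0.0
```

Request:
send_rows([
  [[0,0,0,0,0,0],[0,0,0,0,0,0],[0,0,0,0,0,0],[0,0,0,0,0,0],[0,0,0,0,0,0]],
], grip=1, force=30)

```text
clock: 20.55
tcp_pos: [0.6535, -0.1257, 0.0074]
orientation: [0.001, 0.728, 0.685, 0.001]
ft_force: [-0.4, 0.1, 6.0]
width: 0.0532
finger_force: 32.2
```

```bash
python3 go.py 653 -126 90 447 0 90
```

```text
t 20.55 tcp [ 653.5 -125.7    7.4] ty angle -3.51 tool z [ 1.4e-03 -1.0e-04 -1.0e+00] w 53.2 F [-0.4  0.1  6. ] ff 32.2
to [ 653. -126.   90.] tool shift [ -0.3  -0.3 -82.6]
to [447.   0.  90.] tool shift [ 113.2 -213.3   -0.3]
```

Request:
send_rows([
  [[0,0,-8,0,0,0],[0,0,-15,0,0,0],[0,0,-20,0,0,0],[0,0,-20,0,0,0],[0,0,-12,0,0,0]],
])

```text
clock: 21.05
tcp_pos: [0.6535, -0.1258, 0.0842]
orientation: [0.001, 0.728, 0.685, 0.001]
ft_force: [0.6, -0.5, -1.1]
width: 0.0532
finger_force: 31.9
```

Request:
send_rows([
  [[5,-10,0,0,0,0],[10,-18,0,0,0,0],[13,-25,0,0,0,0],[13,-25,0,0,0,0],[13,-25,0,0,0,0]],
])

```text
clock: 21.55
tcp_pos: [0.5522, -0.0649, 0.0818]
orientation: [-0.0, 0.728, 0.685, 0.0]
ft_force: [-0.5, 0.5, -1.4]
width: 0.0532
finger_force: 31.9
```

Request:
send_rows([
  [[13,-25,0,0,0,0],[13,-25,0,0,0,0],[13,-25,0,0,0,0],[12,-22,0,0,0,0],[7,-13,0,0,0,0]],
])

```text
clock: 22.05
tcp_pos: [0.4454, 0.0002, 0.0818]
orientation: [-0.001, 0.728, 0.685, 0.0]
ft_force: [0.4, 0.1, -1.0]
width: 0.0527
finger_force: 31.9
```

```bash
python3 go.py 447 0 80 447 0 4
```

```text
t 22.05 tcp [4.454e+02 2.000e-01 8.180e+01] ty angle -3.46 tool z [-5.e-04  1.e-03 -1.e+00] w 52.7 F [ 0.4  0.1 -1. ] ff 31.9
to [447.   0.  80.] tool shift [-0.1  1.6  1.8]
to [447.   0.   4.] tool shift [-0.1  0.  76. ]
```

Request:
send_rows([
  [[0,1,10,0,0,0],[0,0,20,0,0,0],[0,0,20,0,0,0],[0,0,14,0,0,0],[0,0,6,0,0,0]],
])

```text
clock: 22.55
tcp_pos: [0.4477, -0.0016, 0.0102]
orientation: [-0.0, 0.729, 0.685, -0.001]
ft_force: [-0.2, 0.7, -0.9]
width: 0.0531
finger_force: 32.0
```

Request:
send_rows([
  [[0,0,2,0,0,0],[0,0,0,0,0,0],[0,0,0,0,0,0]],
])

```text
clock: 22.85
tcp_pos: [0.4487, -0.0008, 0.0102]
orientation: [0.0, 0.728, 0.685, 0.0]
ft_force: [-0.2, 0.2, -0.9]
width: 0.0529
finger_force: 32.0
```

```bash
python3 go.py 447 0 4.4
```

```text
t 22.85 tcp [448.7  -0.8  10.2] ty angle -3.51 tool z [ 1.1e-03  3.0e-04 -1.0e+00] w 52.9 F [-0.2  0.2 -0.9] ff 32.0
to [447.    0.    4.4] tool shift [ 0.7 -1.8  5.8]
```

Request:
send_rows([
  [[0,-1,2,0,0,0],[0,0,2,0,0,0],[0,0,1,0,0,0],[0,0,0,0,0,0],[0,0,0,0,0,0]],
])

```text
clock: 23.35
tcp_pos: [0.4471, -0.0007, 0.0046]
orientation: [-0.0, 0.728, 0.685, 0.0]
ft_force: [0.0, -0.4, -1.2]
width: 0.0531
finger_force: 32.0
```

Request:
send_rows([
  [[0,0,0.7,0,0,0],[0,0,0,0,0,0]],
])

```text
clock: 23.55
tcp_pos: [0.4472, -0.0007, 0.0043]
orientation: [-0.0, 0.728, 0.685, 0.0]
ft_force: [-3.8, -1.6, 6.6]
width: 0.0531
finger_force: 32.8
```

Request:
send_rows([
  [[0,0,0.5,0,0,0],[0,0,0,0,0,0]],
])

```text
clock: 23.75
tcp_pos: [0.4472, -0.0007, 0.0042]
orientation: [-0.0, 0.728, 0.685, 0.0]
ft_force: [-6.6, -0.7, 17.0]
width: 0.0533
finger_force: 33.8
```

Request:
send_rows([
  [[0,0,-0.7,0,0,0],[0,0,0,0,0,0],[0,0,0,0,0,0],[0,0,0,0,0,0],[0,0,0,0,0,0]],
], grip=0)

```text
clock: 24.25
tcp_pos: [0.4471, -0.0007, 0.004]
orientation: [-0.0, 0.728, 0.685, -0.0]
ft_force: [0.9, -0.2, 0.1]
width: 0.0853
finger_force: 0.0
```

Request:
send_rows([
  [[0,0,-15,0,0,0],[0,0,-30,0,0,0],[0,0,-25,0,0,0],[0,0,-10,0,0,-2.9],[0,0,0,0,0,0]],
])

```text
clock: 24.75
tcp_pos: [0.4481, -0.0005, 0.0854]
orientation: [0.001, 0.711, 0.704, 0.001]
ft_force: [-0.6, -0.2, -1.3]
width: 0.0854
finger_force: 0.0
```

```bash
python3 go.py 653 -204 82 653 -204 20
```

```text
t 24.75 tcp [448.1  -0.5  85.4] ty angle -0.56 tool z [ 0.0028  0.0012 -1.    ] w 85.4 F [-0.6 -0.2 -1.3] ff 0.0
to [ 653. -204.   82.] tool shift [-201.5  206.8    3.7]
to [ 653. -204.   20.] tool shift [-0.1 -0.2 62. ]
```

Request:
send_rows([
  [[-25,26,0,0,0,0],[-25,26,0,0,0,0],[-25,26,0,0,0,0],[-25,26,0,0,0,0],[-25,26,0,0,0,0]],
])

```text
clock: 25.25
tcp_pos: [0.5762, -0.128, 0.0826]
orientation: [-0.001, 0.711, 0.703, -0.001]
ft_force: [0.2, 0.1, 0.8]
width: 0.0856
finger_force: 0.0
```

Request:
send_rows([
  [[-25,26,0,0,0,0],[-25,26,0,0,0,0],[-25,25,0,0,0,0],[0,0,10,0,0,0],[0,0,0,0,0,0]],
])

```text
clock: 25.75
tcp_pos: [0.6505, -0.2033, 0.0709]
orientation: [-0.002, 0.712, 0.703, -0.001]
ft_force: [-0.3, 0.4, -0.2]
width: 0.0858
finger_force: 0.0
```

```bash
python3 go.py 653 -204 20
```

```text
t 25.75 tcp [ 650.5 -203.3   70.9] ty angle -0.74 tool z [-4.3e-03  3.0e-04 -1.0e+00] w 85.8 F [-0.3  0.4 -0.2] ff 0.0
to [ 653. -204.   20.] tool shift [-0.7  2.8 50.9]
```

Request:
send_rows([
  [[0,1,15,0,0,0],[0,0,18,0,0,0],[0,0,15,0,0,0],[0,0,8,0,0,0],[0,0,0,0,0,0]],
])

```text
clock: 26.25
tcp_pos: [0.6519, -0.2022, 0.0162]
orientation: [-0.001, 0.711, 0.703, -0.001]
ft_force: [0.1, -0.3, -0.3]
width: 0.0854
finger_force: 0.0
```

Request:
send_rows([
  [[0,0,0,0,0,0],[0,0,0,0,0,0],[0,0,0,0,0,0],[0,0,0,0,0,0],[0,0,0,0,0,0]],
], grip=1, force=30)

```text
clock: 26.75
tcp_pos: [0.6534, -0.203, 0.0187]
orientation: [0.0, 0.711, 0.703, 0.0]
ft_force: [-0.8, -0.4, 3.7]
width: 0.0294
finger_force: 32.1
```

```bash
python3 go.py 653 -204 95 448.5 80 95
```

```text
t 26.75 tcp [ 653.4 -203.    18.7] ty angle -0.61 tool z [ 1.1e-03 -1.0e-04 -1.0e+00] w 29.4 F [-0.8 -0.4  3.7] ff 32.1
to [ 653. -204.   95.] tool shift [ -1.   -0.3 -76.3]
to [448.5  80.   95. ] tool shift [ 2.818e+02 -2.075e+02 -2.000e-01]
```

Request:
send_rows([
  [[0,0,-8,0,0,0],[0,0,-15,0,0,0],[0,0,-20,0,0,0],[0,0,-20,0,0,0],[0,0,-12,0,0,0]],
])

```text
clock: 27.25
tcp_pos: [0.6537, -0.2034, 0.096]
orientation: [0.001, 0.711, 0.703, 0.001]
ft_force: [-0.3, -0.5, -0.3]
width: 0.0293
finger_force: 31.5
```

Request:
send_rows([
  [[10,-7,0,0,0,0],[20,-14,0,0,0,0],[27,-20,0,0,0,0],[27,-20,0,0,0,0]],
])

```text
clock: 27.65
tcp_pos: [0.591, -0.1166, 0.0919]
orientation: [-0.001, 0.711, 0.703, -0.0]
ft_force: [0.1, 0.6, -1.1]
width: 0.0295
finger_force: 31.5
```

Request:
send_rows([
  [[27,-20,0,0,0,0],[27,-20,0,0,0,0],[27,-20,0,0,0,0],[27,-20,0,0,0,0]],
])

```text
clock: 28.05
tcp_pos: [0.5118, -0.0076, 0.0922]
orientation: [-0.001, 0.71, 0.704, -0.0]
ft_force: [0.4, 0.7, 0.3]
width: 0.0296
finger_force: 31.5
```

Request:
send_rows([
  [[27,-20,0,0,0,0],[27,-20,0,0,0,0],[22,-16,0,0,0,0],[13,-10,0,0,0,0],[0,0,0,0,0,0]],
])

```text
clock: 28.55
tcp_pos: [0.4466, 0.0827, 0.0924]
orientation: [-0.001, 0.709, 0.705, -0.0]
ft_force: [0.3, -0.5, -0.2]
width: 0.0293
finger_force: 31.6
```

```bash
python3 go.py 448.5 80 90 448.5 80 15.7
```

```text
t 28.55 tcp [446.6  82.7  92.4] ty angle -0.35 tool z [-0.0016  0.001  -1.    ] w 29.3 F [ 0.3 -0.5 -0.2] ff 31.6
to [448.5  80.   90. ] tool shift [-2.7  1.9  2.3]
to [448.5  80.   15.7] tool shift [-0.1  0.1 74.3]
```

Request:
send_rows([
  [[-2,1,10,0,0,0],[0,0,20,0,0,0],[0,0,20,0,0,0],[0,0,16,0,0,0],[0,0,4,0,0,0]],
])

```text
clock: 29.05
tcp_pos: [0.4487, 0.0766, 0.0208]
orientation: [-0.0, 0.711, 0.703, -0.002]
ft_force: [-0.3, -1.3, -0.2]
width: 0.0291
finger_force: 31.5
```

Request:
send_rows([
  [[0,0,2,0,0,0],[0,0,0,0,0,0],[0,0,0,0,0,0]],
])

```text
clock: 29.35
tcp_pos: [0.4505, 0.0782, 0.0216]
orientation: [0.0, 0.711, 0.703, 0.001]
ft_force: [0.7, 0.2, 0.2]
width: 0.0294
finger_force: 31.5
```

```bash
python3 go.py 448.5 80 15.7
```

```text
t 29.35 tcp [450.5  78.2  21.6] ty angle -0.62 tool z [ 1.e-03  5.e-04 -1.e+00] w 29.4 F [0.7 0.2 0.2] ff 31.5
to [448.5  80.   15.7] tool shift [ 1.8 -2.   5.9]
```

Request:
send_rows([
  [[1,-1,2,0,0,0],[0,0,2,0,0,0],[0,0,1,0,0,0],[0,0,0,0,0,0],[0,0,0,0,0,0]],
])

```text
clock: 29.85
tcp_pos: [0.449, 0.0793, 0.0161]
orientation: [-0.0, 0.711, 0.703, 0.0]
ft_force: [-0.2, -0.3, -1.2]
width: 0.0293
finger_force: 31.5
```

Request:
send_rows([
  [[0,0,0.7,0,0,0],[0,0,0,0,0,0]],
])

```text
clock: 30.05
tcp_pos: [0.4491, 0.0793, 0.0156]
orientation: [-0.0, 0.711, 0.703, 0.0]
ft_force: [-0.6, 0.0, 2.2]
width: 0.0299
finger_force: 31.9
```

Request:
send_rows([
  [[0,0,0.5,0,0,0],[0,0,0,0,0,0]],
])

```text
clock: 30.25
tcp_pos: [0.4491, 0.0794, 0.0155]
orientation: [-0.0, 0.711, 0.703, 0.0]
ft_force: [-4.2, -1.8, 11.1]
width: 0.0297
finger_force: 33.0
```

Request:
send_rows([
  [[0,0,-0.5,0,0,0],[0,0,0,0,0,0],[0,0,0,0,0,0],[0,0,0,0,0,0],[0,0,0,0,0,0]],
], grip=0)

```text
clock: 30.75
tcp_pos: [0.4489, 0.0793, 0.0153]
orientation: [-0.0, 0.711, 0.703, -0.0]
ft_force: [0.6, 0.4, -0.3]
width: 0.0855
finger_force: 0.0
```

Request:
send_rows([
  [[0,0,-15,0,0,0],[0,0,-30,0,0,0],[0,0,-35,0,0,0],[0,0,-35,0,0,0],[0,0,-20,0,0,0]],
])

```text
clock: 31.25
tcp_pos: [0.4498, 0.0794, 0.153]
orientation: [0.0, 0.711, 0.703, 0.001]
ft_force: [-0.4, 0.4, -0.5]
width: 0.0853
finger_force: 0.0
```

```bash
python3 go.py
python3 - <<'E'
from h import *
c=cam('scene');P=world(c);Z=P[...,2]
for nm,(y0,y1,lo,hi) in dict(flask=(.04,.12,.055,.08),jar=(-.04,.04,.038,.055),tin=(-.12,-.04,.048,.07),slim=(-.2,-.12,.075,.095)).items():
    Q=P[(c['z_map']>0)&(Z>lo)&(Z<hi)&(P[...,0]>.4)&(P[...,0]<.49)&(P[...,1]<y1)&(P[...,1]>y0)]*1000
    print(nm,len(Q),np.round(cv2.minAreaRect(Q[:,:2].astype(np.float32))[0],1) if len(Q) else '', np.median(Q[:,2]).round(1) if len(Q) else '')
cv2.imwrite('pics/f.png',cv2.resize(c['color'],(800,600)))
E
```

```text
t 31.25 tcp [449.8  79.4 153. ] ty angle -0.62 tool z [ 0.0026  0.0015 -1.    ] w 85.3 F [-0.4  0.4 -0.5] ff 0.0
flask 230 [449.2  73.3] 67.3
jar 457 [447.4  -2.5] 45.9
tin 464 [446.  -80.1] 56.0
slim 273 [ 445.6 -161.3] 84.0
```

View pics/f.png

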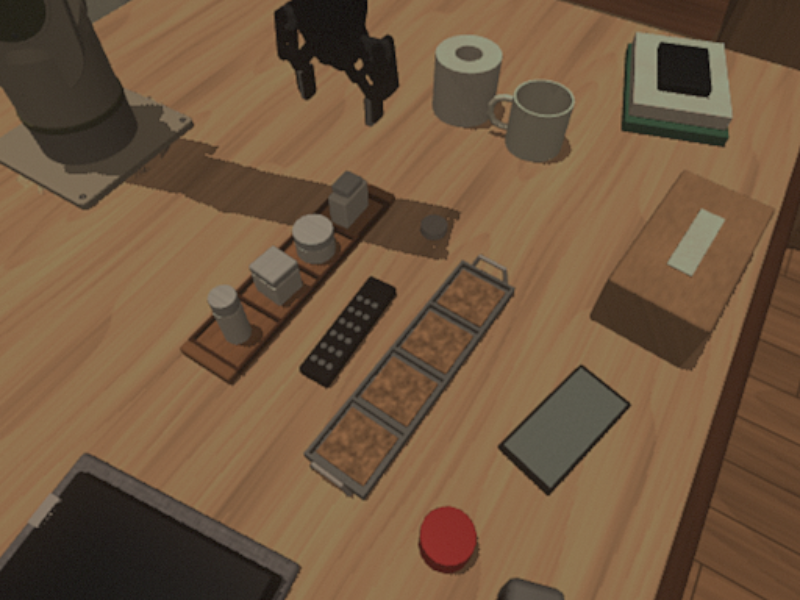

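The final picture shows, left to right in the rack, flask (348,200), jar (314,238), tin (276,275) and slim bottle (229,312), all upright. The tray is empty and the gripper is clear.

```bash
python3 -c "
from h import *
print(env.sign_off())"
```

```text
the job is handed in; nothing more can be done
None
```

All four containers stand upright in the rack in reverse order (left to right: flat flask, cream jar, square tin, slim bottle), each measured within about 6 mm of its bay centre; I handed the job in at about 31 s, and it returned no verdict.

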